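# Ready the kitchen scale for weighing seed

## Task

Get the kitchen scale ready to weigh seed, only by pressing with the closed fingers: first push the tall thin lock pin down all the way, then switch the scale on by pressing down the raised far half of its broad rocker, and last press the long slim bar key right down and let it come up again, to zero the scale with the saucer on it. Do not press the low round key, do not switch the rocker before the pin is down nor press the bar key before the rocker is on, and leave the saucer and the things beside the scale standing where they are without lifting or shifting them.

Things in the scene. Friction and masses are not known exactly. Their poses are not given: they have to be found in the camera images.
- scale: Low grey kitchen scale, fixed, 250 (x) by 224 (y) by 40 mm; origin under its centre, on the worktop; x points from the dark key panel (robot's side, 40 mm high) to the round pan (168 mm wide, 44 mm high, centre x = +40 mm). Four white controls stand in a row at x = -93, y = -78, -26, +26 and +78 mm, in changing order.
- lock_pin_top (a point): Centre of the top of the lock pin, the tallest control: slim white upright cylinder, 17 mm in diameter, in a flat round collar, 16 mm above the panel when up. It is pushed straight down 10 mm with about 3 N, stays where it is left, and then stands 6 mm above the panel. The point moves with it.
- lock_pin (a joint): Travel of the lock pin downward in m: 0 up (locked), 0.010 fully down (unlocked). It stays where it is left.
- rocker_top (a point): Middle of the upper face of the far half of the power rocker, 14 mm from its pivot toward the pan; moves with it. White, 28 mm wide, 48 mm long (along the scale's x), pivot across its middle. Off: near half level, 6 mm above the panel, far half rising to 13 mm at its end. On: far half level, 6 mm above the panel, near half raised.
- rocker (a joint): Angle of the rocker in rad: 0 off (far half raised), 0.30 fully on (far half pressed down level). It stays where it is left; about 3 N on the middle of the far half moves it.
- round_key_top (a point): Centre of the top of the low round key (changes the unit; not to be pressed): white disc 27 mm in diameter in a round collar, 8 mm above the panel, sprung.
- round_key (a joint): Travel of the round key downward in m: 0 up, 0.005 fully down; springs back.
- bar_key_top (a point): Centre of the top of the bar key (zeroes the scale): slim white flat-topped bar 46 mm long (along the scale's x) by 11 mm wide, 8 mm above the panel. Sprung, 5 mm of travel, 1 N to start and 5 N fully down.
- bar_key (a joint): Travel of the bar key downward in m: 0 up, 0.005 fully down; springs back up when let go.
- saucer: Blue saucer, 158 by 163 by 28 mm, loose, standing on the scale's pan; origin at the centre of its underside. Stays where it is.
- tumbler: Clear drinking glass, 81 mm wide, 92 mm high, loose on the worktop about 190 mm to the right (-y) of the scale's centre; origin at the centre of its underside. Stays where it is.
- teaspoon: Teaspoon, 135 by 29 by 10 mm, loose on the worktop to the left (+y) of the scale; origin at the centre of its underside. Stays where it is.
- marker: Marker pen, 17 by 135 by 16 mm, loose on the worktop between the scale and the robot, lying along y; origin at the centre of its underside. Stays where it is.

How it is judged:
By the outcome, as a careful person would: the job done as asked, in the order asked, and still so for the second after the job is handed in, with the robot touching nothing.
It also fails if it takes over 38 s, if anything falls off the work surface, if the arm or the gripper's body presses on something with over 40 N, if the wrist force passes 120 N, or if a joint passes its speed limit or range.

## Robot

A 6-joint arm with a two-finger parallel gripper is mounted at the origin on a cart in front of the work surface, level with it; the furniture and walls round the work are solid. World frame = base frame: x ahead of the robot, y to its left, z up, the work surface at z = 0. Lengths are in m, angles in degrees, forces in N, time in s.
With the tool pointing down it reaches from about 0.4 to 0.825 m from the base axis. Payload 7 kg.
Tool frame: the origin (TCP) lies at the very end of the fingers, on their centre line; the grasp point (between the pads) lies 19 mm behind it (grasp_offset is the x of the grasp point in the tool frame, in m); x points along the fingers, y is the direction in which the jaws open and shut, and the axes are right-handed (so a half turn about x gives the same grasp; the last joint's range is limited). The gripper opens to 88 mm and grips with 3 to 60 N. Pads are 19 mm wide; open, the fingers measure 130 mm over their backs; the gripper's body (78 mm by 193 mm) begins 47 mm behind the grasp point.
Start: joints at [-60.441, 20.546, 0.682, 0, -70.136, -16.507], TCP at [0.152, -0.658, 0.227] pointing down, gripper open.
Joint ranges: [-176.03, 176.03], [-82.01, 121.73], [-58.28, 71.71], [-173.87, 95.51], [-174.79, -0.11], [-173.66, 173.66]. Speed limits (degrees/s): [136.94, 136.94, 172.46, 180, 180, 180].

## Interface

Orientations are given as [roll, pitch, yaw] about the fixed x, y, z axes, in that order (R = Rz(yaw) Ry(pitch) Rx(roll)).
In Python, from plant import get_obs, snapshot, close_job, grasp_offset gives the robot as it stands.
- The arm moves only by the tool carry_out, never from a script. Its argument "series" is a list that holds one entry, the list of rows, each a list of 6 numbers: the shift along the tool's x, y, z in mm, then the turn, a rotation vector about the tool's x, y, z in degrees. A call has 1 to 10 rows; each row is the pose to reach, as a shift and turn from the pose commanded when the call began, along the tool's axes at that moment; what a row does not reach only later rows make up. A row lasts 1/8 s, in which the tool goes at most 62.5 mm and 10.7 degrees, less where a joint would pass 70% of its speed; a pose out of reach is approached as far as the arm can. A call with a gripper value outside its range is refused whole. "hand" is the gripper's target within -1 to 1 (shut at 1, half-way at 0, fully open at -1), set as the call begins (left out, the last holds). The fingers move at their own pace and stop on an object; the grip force is fixed at half the most. Time passes only in rows, so rows that repeat a pose let the fingers close. It gives the time, the measured TCP pose, the force and the opening at its end, in the units of the state.
- get_obs(): the state, without advancing time (a new reading comes with each control period).
- snapshot(name): name is "side" or "top" or "wrist"; returns a dict with "color" (420x560x3 uint8, red, green, blue), "fx", "fy", "cx", "cy" (pixels), "dist_coeffs" ([k1, k2, p1, p2, k3] as OpenCV has them; the pictures are not rectified), "eye" and "attitude" of the camera in the world. Camera axes: x right, y down, z forward; pixel columns grow to the right and rows downward; lengths in m; the calibration is good to about 2 mm. A picture is of the moment at which its call begins. There is no depth.
- close_job(): hands the job in, once; it reports no verdict.
The state is a dict: "clock": time; "joint_pos": joint angles; "qvel": joint speeds; "tau": joint torques, N m; "tool_pos": TCP position; "orientation": TCP orientation; "force": force on the tool from outside, world axes, zero at the start; "moment": the same for the moment, N m; "opening": finger opening in m.
Only numpy, scipy, OpenCV 4.12 (cv2) and the standard library are available. Lean on these libraries where they do the work, as an engineer would, in place of code of your own. Each camera call takes 0.05 s, during which the arm holds its last target.

## Working session

There is one attempt and no reset: what is moved stays moved. The work goes in short steps, Python scripts to look and compute and a tool call to move; the robot and the scene stay as the last step left them, time stands still between calls to the robot, and variables do not carry over. Pictures are saved under pics/ and viewed, and the job is handed in when it is done.

Besides the shell and the picture viewer there is one more tool, called after "Emit:" as name([rows], argument=value, ...), one row to a line, values as JSON. carry_out: Moves the arm, as the interface text tells. Its arguments: {"type":"object","properties":{"series":{"type":"array","items":{"type":"array","items":{"type":"array","items":{"type":"number"}}}},"hand":{"type":"number"}},"required":["series"]}

```bash
mkdir -p pics; ls; python3 - <<'E'
from plant import *
import cv2,numpy as np
o=get_obs();print(o, grasp_offset)
for n in ["top","side"]:
    s=snapshot(n);cv2.imwrite(f"pics/{n}0.png",s["color"][:,:,::-1])
    np.save(f"{n}0.npy",s,allow_pickle=True)
    print(n,{k:v for k,v in s.items() if k!="color"})
E
```

```text
pics
{'clock': 0.0, 'joint_pos': array([-6.04399892e+01,  2.05909309e+01,  6.33861014e-01, -1.98390818e-02,
       -7.01348830e+01, -1.65057752e+01]), 'qvel': array([-0.07037058, -0.0448758 , -0.04333595, -0.03276516,  0.12492515,
        0.05415347]), 'tau': array([ 6.10137395e-04, -5.82725322e+01,  2.93051791e+01,  6.99672371e+00,
        7.16711045e-03, -1.24096709e-04]), 'tool_pos': array([ 0.1523163 , -0.65709443,  0.22562992]), 'orientation': array([ 95.04198798,  89.90617428, 108.08946713]), 'force': array([0.41269726, 0.56000405, 0.94030595]), 'moment': array([ 0.0204202 ,  0.00747125, -0.00975684]), 'opening': 0.08756566558382635} -0.0188
top {'fx': 399.51976209511685, 'fy': 399.51976209511685, 'cx': 283.84301599877324, 'cy': 214.59622386497588, 'dist_coeffs': array([0.01933261, 0.        , 0.        , 0.        , 0.        ]), 'eye': array([0.33074305, 0.01973619, 0.90511817]), 'attitude': array([-1.69261271e+02, -4.57071603e-02, -9.12421867e+01])}
side {'fx': 516.296339774939, 'fy': 516.296339774939, 'cx': 282.6549266550361, 'cy': 203.5932663862548, 'dist_coeffs': array([-0.10834858,  0.        ,  0.        ,  0.        ,  0.        ]), 'eye': array([0.29118564, 0.8696898 , 0.67357182]), 'attitude': array([-125.49122278,    0.67889524, -165.94367479])}
```

View pics/top0.png

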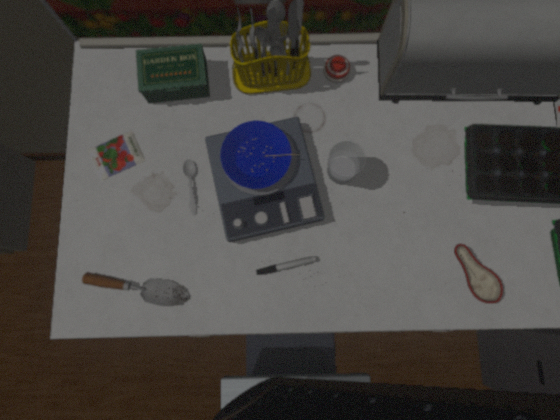

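View pics/side0.png

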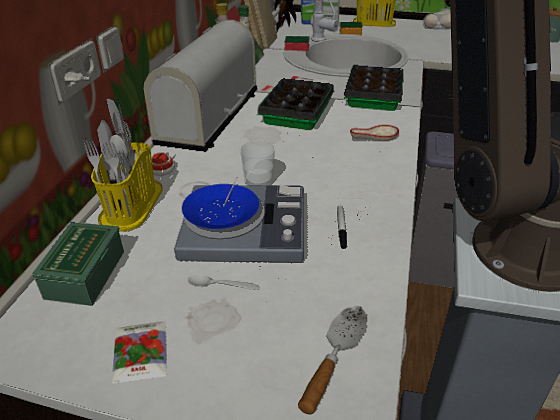

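The top view shows the scale rotated, with its controls from left to right: a small disc (238,223), a larger disc (261,217), the bar (284,210) and the rocker (306,207). I'll zoom in on them and measure.

```bash
cat > h.py <<'E'
import numpy as np,cv2
from scipy.spatial.transform import Rotation as R
def ld(n): return np.load(n,allow_pickle=True).item()
def K(s): return np.array([[s["fx"],0,s["cx"]],[0,s["fy"],s["cy"]],[0,0,1]])
def ray(s,uv):
    p=cv2.undistortPoints(np.array(uv,float).reshape(-1,1,2),K(s),s["dist_coeffs"]).reshape(-1,2)
    d=np.c_[p,np.ones(len(p))]@R.from_euler('xyz',s["attitude"],degrees=True).as_matrix().T
    return d
def onz(s,uv,z):
    d=ray(s,uv);return s["eye"]+d*((z-s["eye"][2])/d[:,2])[:,None]
def proj(s,P):
    A=R.from_euler('xyz',s["attitude"],degrees=True).as_matrix()
    rv=cv2.Rodrigues(A.T)[0];return cv2.projectPoints(np.array(P,float).reshape(-1,1,3),rv,-A.T@s["eye"],K(s),s["dist_coeffs"])[0].reshape(-1,2)
E
python3 - <<'E'
from h import *
t=ld("top0.npy");s=ld("side0.npy")
cv2.imwrite("pics/tz.png",cv2.resize(t["color"][110:250,195:335,::-1],None,fx=4.2,fy=4.2,interpolation=cv2.INTER_CUBIC))
cv2.imwrite("pics/sz.png",cv2.resize(s["color"][170:270,165:315,::-1],None,fx=5,fy=5,interpolation=cv2.INTER_CUBIC))
for n,im,z,x0,x1,y0,y1 in (("top",t,.048,215,328,190,240),("side",s,.048,260,305,175,255)):
    hsv=cv2.cvtColor(im["color"],cv2.COLOR_RGB2HSV)
    for th in (125,150):
        m=((hsv[...,2]>th)&(hsv[...,1]<60)).astype(np.uint8);q=np.zeros_like(m);q[y0:y1,x0:x1]=m[y0:y1,x0:x1]
        k,l,st,c=cv2.connectedComponentsWithStats(q)
        for i in range(1,k):
            if st[i,4]>12: print(n,th,st[i],c[i].round(1),onz(im,c[i],z).round(4))
E
```

```text
side 125 [260 175  11   9  73] [264.1 178.2] [[ 0.5759 -0.0656  0.048 ]]
side 125 [272 175  33  21 474] [290.  183.7] [[ 0.5141 -0.0567  0.048 ]]
side 125 [278 202  22   5 106] [288.1 204. ] [[0.5001 0.0192 0.048 ]]
side 125 [261 206   3  13  15] [262.5 212.3] [[0.5441 0.0595 0.048 ]]
side 125 [282 215  12   9  86] [287.6 218.8] [[0.4891 0.069  0.048 ]]
side 125 [283 229   8  11  53] [286.8 233.1] [[0.4798 0.114  0.048 ]]
side 125 [274 250  17   1  17] [282. 250.] [[0.4766 0.1645 0.048 ]]
side 150 [272 175  33  19 441] [290.1 183. ] [[ 0.5143 -0.0592  0.048 ]]
side 150 [278 202  21   4  51] [287.2 203.3] [[0.5025 0.0172 0.048 ]]
side 150 [282 215  12   8  77] [287.7 218.4] [[0.4892 0.0679 0.048 ]]
side 150 [284 229   7   6  31] [287.  231.6] [[0.4805 0.1092 0.048 ]]
```

```bash
sleep 1
```

```text
(no output)
```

View pics/tz.png

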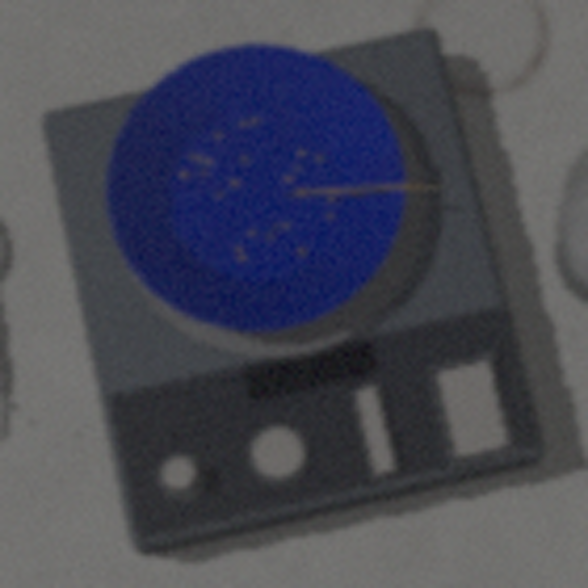

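View pics/sz.png

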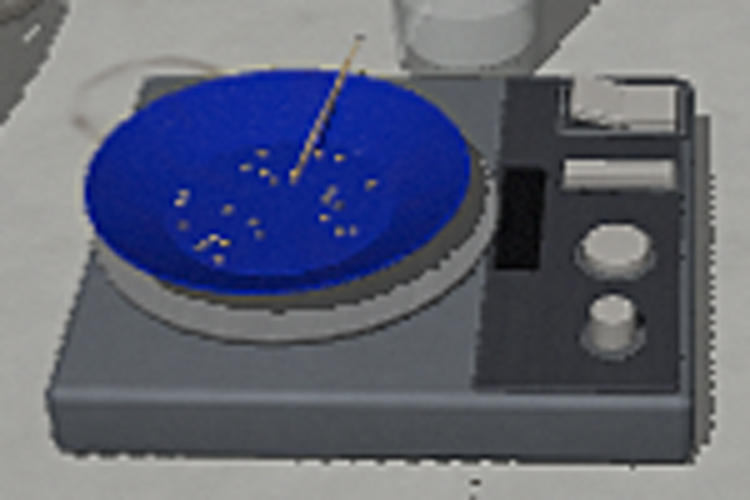

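The side view confirms the order: pin (y=+78), round key (+26), bar (−26), rocker (−78). Next I'll fit the scale pose to the four controls in both views.

```bash
python3 - <<'E'
from h import *
from scipy.optimize import least_squares
t=ld("top0.npy");s=ld("side0.npy")
hsv=cv2.cvtColor(t["color"],cv2.COLOR_RGB2HSV)
V=hsv[...,2]
C={}
for th in (80,90):
    m=((V>th)&(hsv[...,1]<70)).astype(np.uint8);q=np.zeros_like(m)
    poly=np.array([[222,206],[314,190],[321,216],[228,236]]);cv2.fillPoly(q,[poly],1);q&=m
    k,l,st,c=cv2.connectedComponentsWithStats(q)
    for i in range(1,k):
        if st[i,4]>12: print(th,st[i],c[i].round(1))
    C=[c[i] for i in range(1,k) if st[i,4]>12]
C=sorted(C,key=lambda c:c[0])
# local pts for pin, round, bar, rocker tops
L=np.array([[-.093,.078,.056],[-.093,.026,.048],[-.093,-.026,.048],[-.093,-.078,.0475]])
def W(p,L): c,n=np.cos(p[2]),np.sin(p[2]);return np.c_[p[0]+c*L[:,0]-n*L[:,1],p[1]+n*L[:,0]+c*L[:,1],L[:,2]]
S=np.array([[287,231.6],[287.7,218.6],[287.5,203.8]])
# side: pin top face centre from zoomed view
S[0]=[165+614/5,170+303/5]; S[1]=[165+616/5,170+243/5]; S[2]=[165+619/5,170+173/5]
print(S)
f1=lambda p:(proj(t,W(p,L))-C).ravel()
f2=lambda p:(proj(s,W(p,L[:3]))-S).ravel()
for nm,f in (("top",f1),("side",f2),("both",lambda p:np.r_[f1(p),f2(p)])):
    r=least_squares(f,[.58,.03,.2]);print(nm,r.x[:2].round(4),np.degrees(r.x[2]).round(2),r.fun.round(1))
    print(W(r.x,np.array([[-.093,.078,.056],[-.079,-.078,.049],[-.093,-.026,.048]])).round(4).tolist())
p=r.x
corn=W(p,np.array([[-.125,.112,.04],[.125,.112,.04],[.125,-.112,.04],[-.125,-.112,.04]]))
for n,im in (("t",t),("s",s)):
    g=im["color"][:,:,::-1].copy()
    for u in np.r_[proj(im,corn),proj(im,W(p,L))]: cv2.circle(g,tuple(np.int32(u.round())),1,(0,0,255),-1)
    a=g[100:250,195:345] if n=="t" else g[150:280,160:320]
    cv2.imwrite(f"pics/{n}ov.png",cv2.resize(a,None,fx=3.7,fy=3.7))
E
python3 -c "
import cv2,numpy as np
a=cv2.imread('pics/tov.png');b=cv2.imread('pics/sov.png')
a=cv2.resize(a,(400,400));b=cv2.resize(b,(400,325));o=np.zeros((400,800,3),np.uint8);o[:,:400]=a;o[:325,400:]=b;cv2.imwrite('pics/ov.png',o)"
```

```text
80 [299 196  17  23 263] [306.9 206.9]
80 [280 202   9  21  97] [283.7 212.1]
80 [255 212  12  12 114] [260.6 217.3]
80 [234 219   7   7  44] [237.  222.1]
90 [300 196  15  22 234] [307.  206.8]
90 [281 203   7  19  75] [283.9 212.2]
90 [255 212  12  11  97] [260.6 217.3]
90 [234 219   7   7  37] [237.  222.2]
[[287.8 230.6]
 [288.2 218.6]
 [288.8 204.6]]
top [0.5844 0.06  ] 11.95 [-0.1 -0.1  0.1  0.1  0.  -0.1  0.   0. ]
[[0.4773, 0.1171, 0.056], [0.5233, -0.0327, 0.049], [0.4988, 0.0153, 0.048]]
side [0.5843 0.0626] 12.46 [-0.1  1.   0.1 -0.1 -0.  -1.1]
[[0.4767, 0.1187, 0.056], [0.524, -0.0306, 0.049], [0.4991, 0.0171, 0.048]]
both [0.5844 0.0606] 12.06 [-0.3 -0.  -0.1  0.1 -0.2 -0.1 -0.2 -0.1 -0.1  0.6  0.2 -0.4  0.2 -1.5]
[[0.4772, 0.1175, 0.056], [0.5235, -0.0322, 0.049], [0.4989, 0.0158, 0.048]]
```

View pics/ov.png

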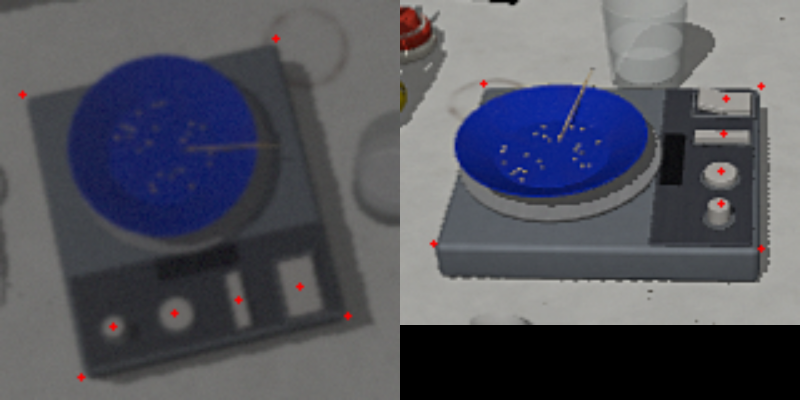

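```bash
cat >> h.py <<'E'
TH=np.radians(12.05)
Y=np.array([-np.sin(TH),np.cos(TH),0])
def tgt(P,sgn=1):
    x=np.array([0,0,-1.]);y=sgn*Y;return np.c_[x,y,np.cross(x,y)]
def cmd(o,P,sgn=1,rot=True):
    A=R.from_euler('xyz',o["orientation"],degrees=True).as_matrix()
    d=A.T@(np.array(P)-o["tool_pos"])*1000
    return d.round(1),R.from_matrix(A.T@tgt(P,sgn)).as_rotvec(degrees=True).round(2)
E
python3 - <<'E'
from h import *; from plant import get_obs
t=ld("top0.npy");s=ld("side0.npy")
a=ray(t,[299.8,154.5])[0];b=ray(s,[237.4,177.4])[0]
u=np.linalg.lstsq(np.c_[a,-b],s["eye"]-t["eye"],rcond=None)[0];print("stick tip",t["eye"]+a*u[0],s["eye"]+b*u[1])
o=get_obs();print(R.from_euler('xyz',o["orientation"],degrees=True).as_matrix().round(3))
for P in ([.46,-.40,.21],[.4772,.1175,.13]):
  for g in (1,-1): print(P,g,cmd(o,P,g))
E
```

```text
stick tip [ 0.62218202 -0.02218779  0.07002069] [ 0.62321952 -0.02204143  0.07037542]
[[-0.001 -0.226  0.974]
 [ 0.001  0.974  0.226]
 [-1.     0.001 -0.   ]]
[0.46, -0.4, 0.21] 1 (array([ 15.9, 181. , 357.8]), array([ 1.  , -0.01, -0.08]))
[0.46, -0.4, 0.21] -1 (array([ 15.9, 181. , 357.8]), array([-1.79e+02,  1.30e-01, -2.00e-02]))
[0.4772, 0.1175, 0.13] 1 (array([ 96.7, 681.2, 491.4]), array([ 1.  , -0.01, -0.08]))
[0.4772, 0.1175, 0.13] -1 (array([ 96.7, 681.2, 491.4]), array([-1.79e+02,  1.30e-01, -2.00e-02]))
```

Emit:
carry_out([
  [[0,20,40,0,0,0],[0,45,90,0,0,0],[0,70,140,0,0,0],[0,95,190,0,0,0],[5,120,240,0,0,0],[5,145,285,0,0,0],[10,170,325,0,0,0],[10,200,355,0,0,0],[10,240,375,1,0,0],[10,285,390,1,0,0]],
], hand=1)

```text
clock: 1.35
tool_pos: [0.4683, -0.2904, 0.2159]
orientation: [150.4, 89.9, 162.5]
force: [0.4, -0.1, 1.1]
opening: 0.0006
```

```bash
python3 - <<'E'
from h import *; from plant import get_obs
o=get_obs();print(o["clock"],o["tool_pos"],o["force"],o["opening"],cmd(o,[.4772,.1175,.09]))
E
```

```text
1.35 [ 0.46827931 -0.2903851   0.21588095] [ 0.40348919 -0.08943796  1.13097233] 0.0006087797984935555 (array([126. , 397. ,  93.9]), array([-0.02, -0.05, -0.03]))
```

Emit:
carry_out([
  [[5,45,10,0,0,0],[10,95,22,0,0,0],[10,150,35,0,0,0],[15,205,48,0,0,0],[20,260,60,0,0,0],[25,310,72,0,0,0],[40,350,82,0,0,0],[60,385,92,0,0,0],[80,396,94,0,0,0],[90,396,94,0,0,0]],
])

```text
clock: 2.6
tool_pos: [0.4765, 0.1154, 0.1254]
orientation: [-161.6, 89.9, -149.5]
force: [0.5, -0.3, 1.5]
opening: 0.0007
```

Emit:
carry_out([
  [[0,0,0,0,0,0],[0,0,0,0,0,0]],
])

```text
clock: 2.85
tool_pos: [0.4776, 0.1146, 0.1272]
orientation: [10.1, 89.9, 22.1]
force: [0.8, -0.6, 0.2]
opening: 0.0006
```

```bash
python3 - <<'E'
from h import *; from plant import *
o=get_obs();print(o["clock"],o["tool_pos"],o["force"],cmd(o,[.4772,.1175,.07]))
for n in ("side","top"):
    s=snapshot(n);np.save(f"{n}1.npy",s,allow_pickle=True);print(n,proj(s,[o["tool_pos"]]))
    a=s["color"][110:270,180:340,::-1]
    cv2.imwrite(f"pics/{n}1.png",cv2.resize(a,None,fx=3.5,fy=3.5))
E
```

```text
2.85 [0.47762185 0.11457957 0.12724784] [ 0.83456786 -0.57870232  0.16430865] (array([57.2,  2.9,  0.1]), array([-0.04,  0.05, -0.01]))
side [[287.55321825 199.89982328]]
top [[234.02336019 215.94697264]]
```

View pics/side1.png

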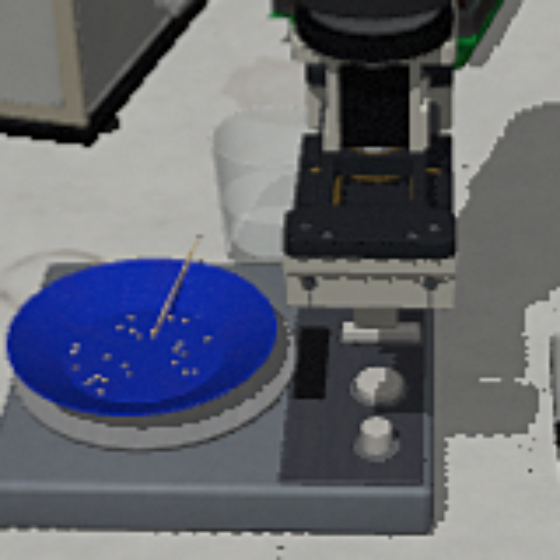

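View pics/top1.png

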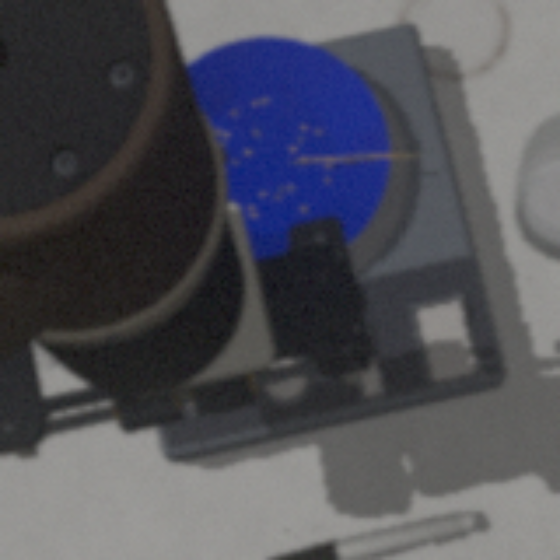

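Emit:
carry_out([
  [[20,2,0,0,0,0],[40,3,0,0,0,0],[57,3,0,0,0,0],[60,3,0,0,0,0],[60,3,0,0,0,0]],
])

```text
clock: 3.58
tool_pos: [0.477, 0.118, 0.0671]
orientation: [10.7, 90.0, 22.7]
force: [0.0, 0.8, -0.3]
opening: 0.0005
```

```bash
python3 - <<'E'
from h import *; from plant import *
o=get_obs();print(o["clock"],o["tool_pos"],o["force"],cmd(o,[.4772,.1175,.046]))
for n in ("side",):
    s=snapshot(n);np.save(f"{n}2.npy",s,allow_pickle=True);print(n,(proj(s,[o["tool_pos"]])-[250,170])*7)
    a=s["color"][170:250,250:330,::-1]
    cv2.imwrite(f"pics/{n}2.png",cv2.resize(a,None,fx=7,fy=7))
E
```

```text
3.575 [0.47698049 0.11797347 0.06714016] [ 0.00393187  0.79673313 -0.34076724] (array([21.1, -0.5,  0.1]), array([-0.01,  0.04, -0.01]))
side [[263.62141799 397.48582784]]
```

View pics/side2.png

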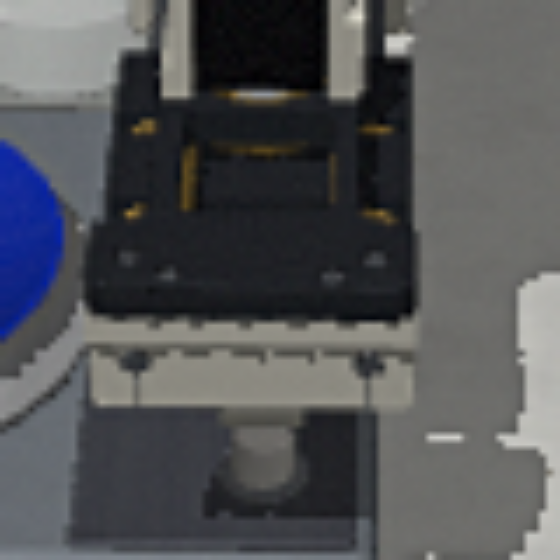

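The finger (zoom x 218–305, centre about 262) is lined up directly over the pin (225–298). Next I press it.

Emit:
carry_out([
  [[8,0,0,0,0,0],[12,0,0,0,0,0],[14,0,0,0,0,0],[16,0,0,0,0,0],[18,0,0,0,0,0],[20,0,0,0,0,0],[20,0,0,0,0,0]],
])

```text
clock: 4.5
tool_pos: [0.4765, 0.118, 0.0464]
orientation: [-159.6, 90.0, -147.6]
force: [0.3, -0.1, 0.5]
opening: 0.0003
```

Emit:
carry_out([
  [[1,0,0,0,0,0],[2,0,0,0,0,0],[2,0,0,0,0,0]],
])

```text
clock: 4.88
tool_pos: [0.4767, 0.118, 0.046]
orientation: [-19.1, 90.0, -7.0]
force: [-7.0, -0.9, 20.6]
opening: 0.0007
```

The force climbed to 20 N at z = 46 mm, which is exactly the pin's fully-down height. I'll lift, move towards the rocker and check.

Emit:
carry_out([
  [[-10,0,0,0,0,0],[-35,0,0,0,0,0],[-42,-30,3,0,0,0],[-42,-75,9,0,0,0],[-42,-120,14,0,0,0],[-42,-150,16,0,0,0],[-42,-156,16,0,0,0],[-42,-156,16,0,0,0]],
])

```text
clock: 5.88
tool_pos: [0.5245, -0.0314, 0.0864]
orientation: [168.4, 90.0, -179.7]
force: [0.4, 0.9, 0.1]
opening: 0.0006
```

```bash
python3 - <<'E'
from h import *; from plant import *
o=get_obs();print(o["clock"],o["tool_pos"],o["force"],cmd(o,[.5249,-.0318,.046]))
s=snapshot("side");print((proj(s,[o["tool_pos"]])-[230,150])*5.6)
a=s["color"][150:250,230:330,::-1]
cv2.imwrite(f"pics/side3.png",cv2.resize(a,None,fx=5.6,fy=5.6))
E
```

```text
5.875 [ 0.52454944 -0.03138793  0.08639705] [0.42867033 0.86410615 0.07424148] (array([40.4, -0.5,  0.3]), array([-0.06, -0.03, -0.01]))
[[293.37170538 136.32812843]]
```

View pics/side3.png

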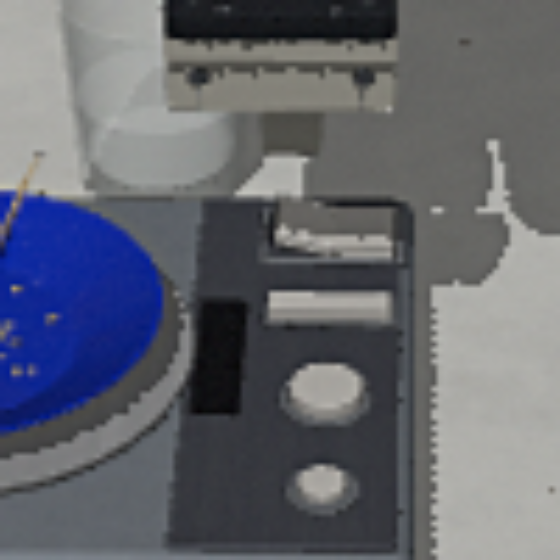

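The pin is now a low stub (zoom 323,483). The fingers hang over the far half of the rocker, which is still raised at left. Next I press the rocker.

Emit:
carry_out([
  [[20,0,0,0,0,0],[30,0,0,0,0,0],[33,0,0,0,0,0],[35,0,0,0,0,0],[37,0,0,0,0,0],[39,0,0,0,0,0],[40,0,0,0,0,0],[40,0,0,0,0,0]],
])

```text
clock: 6.92
tool_pos: [0.5252, -0.0313, 0.0467]
orientation: [-9.3, 90.0, 2.8]
force: [2.2, 1.5, 2.6]
opening: 0.0006
```

Emit:
carry_out([
  [[1,0,0,0,0,0],[2,0,0,0,0,0],[2,0,0,0,0,0]],
])

```text
clock: 7.3
tool_pos: [0.5254, -0.0312, 0.0461]
orientation: [-17.9, 89.9, -5.8]
force: [-2.9, 2.7, 18.6]
opening: 0.0003
```

Hard stop at 46 mm again, with 18.6 N. I'll lift and move over the bar key, a bit to one side at height, to look.

Emit:
carry_out([
  [[-10,0,0,0,0,0],[-30,0,0,0,0,0],[-40,15,-4,0,0,0],[-40,40,-10,0,0,0],[-40,52,-15,0,0,0],[-40,52,-16,0,0,0],[-40,52,-16,0,0,0]],
])

```text
clock: 8.18
tool_pos: [0.4981, 0.0162, 0.0844]
orientation: [-163.7, 90.0, -151.6]
force: [0.3, -0.2, 0.1]
opening: 0.0007
```

```bash
python3 - <<'E'
from h import *; from plant import *
o=get_obs();print(o["clock"],o["tool_pos"],o["force"],cmd(o,[.4989,.0158,.043]))
s=snapshot("side");a=s["color"][150:250,230:330,::-1]
t=snapshot("top");b=t["color"][160:260,215:345,::-1]
cv2.imwrite("pics/b4.png",np.hstack([cv2.resize(a,(400,400)),cv2.resize(b,(400,400))]))
E
```

```text
8.175 [0.49812721 0.01619539 0.08441278] [ 0.30778991 -0.15495316  0.05381783] (array([41.4, -0.5,  0.7]), array([ 0.03, -0.03,  0.01]))
```

View pics/b4.png

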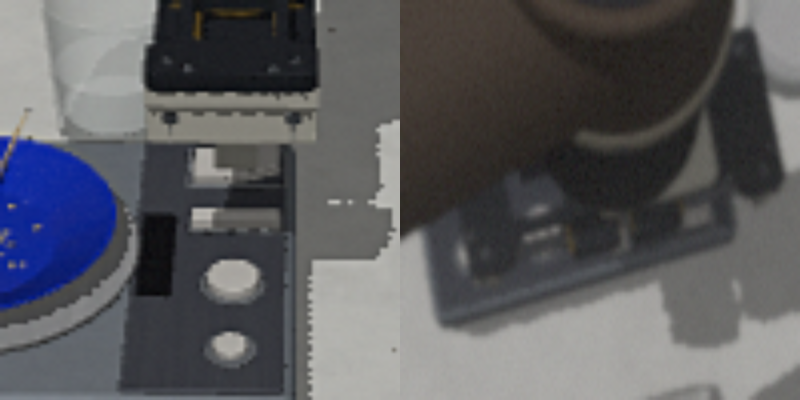

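The fingers hide most of the rocker, so I'll step toward the robot to check it clearly before pressing the bar.

Emit:
carry_out([
  [[-20,0,-20,0,0,0],[-40,0,-55,0,0,0],[-40,0,-80,0,0,0],[-40,0,-80,0,0,0]],
])

```text
clock: 8.78
tool_pos: [0.4188, -0.0012, 0.1249]
orientation: [44.3, 90.0, 56.3]
force: [-0.5, -0.7, 0.2]
opening: 0.0004
```

```bash
python3 - <<'E'
from h import *; from plant import *
o=get_obs();print(o["clock"],o["tool_pos"],o["force"])
s=snapshot("side");a=s["color"][165:245,240:320,::-1]
cv2.imwrite("pics/b5.png",cv2.resize(a,None,fx=7,fy=7))
E
```

```text
8.775 [ 0.41882477 -0.00115027  0.12485014] [-0.49071412 -0.71918195  0.16558809]
```

View pics/b5.png

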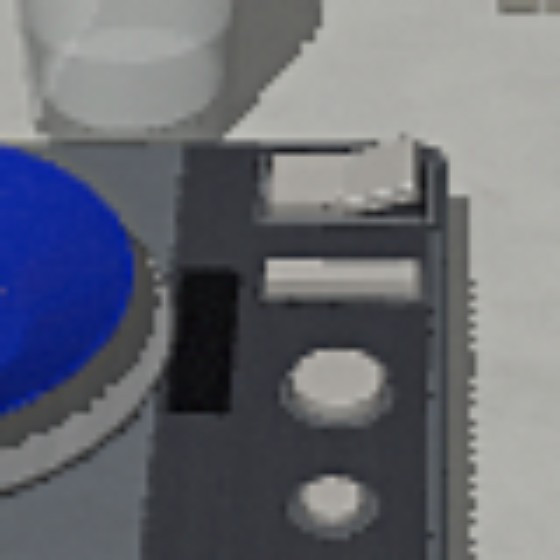

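The rocker is on: the near (right) end is raised at zoom (405,145) and the far half is level. The pin is down. Back over the bar key to press it.

Emit:
carry_out([
  [[0,0,30,0,0,0],[10,0,65,0,0,0],[35,0,80,0,0,0],[60,0,80,0,0,0],[68,0,80,0,0,0],[68,0,80,0,0,0]],
])

```text
clock: 9.57
tool_pos: [0.4984, 0.0161, 0.0562]
orientation: [-159.6, 89.9, -147.5]
force: [0.1, -0.4, 0.1]
opening: 0.0003
```

```bash
python3 - <<'E'
from h import *; from plant import *
o=get_obs();print(o["clock"],o["tool_pos"],o["force"],cmd(o,[.4989,.0158,.043]))
s=snapshot("side");a=s["color"][165:245,240:320,::-1]
cv2.imwrite("pics/b6.png",cv2.resize(a,None,fx=7,fy=7))
E
```

```text
9.575 [0.49840489 0.01605118 0.05617171] [ 0.05478753 -0.43279256  0.14855565] (array([13.2, -0.3,  0.4]), array([-0.  , -0.08,  0.03]))
```

View pics/b6.png

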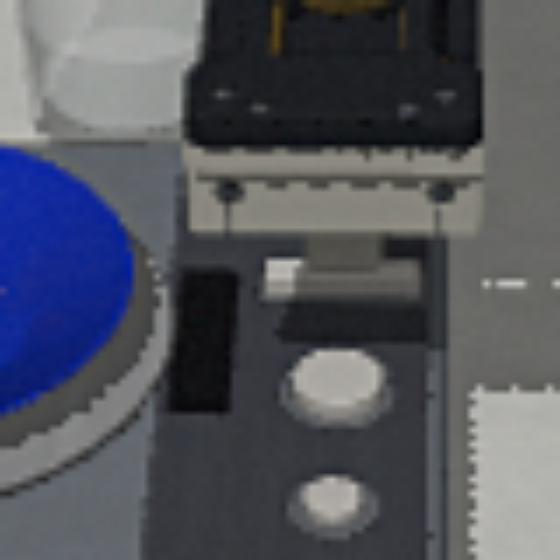

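Centred over the bar, with the finger at zoom x 305–385 and clear of the round key. Press.

Emit:
carry_out([
  [[6,0,0,0,0,0],[8,0,0,0,0,0],[10,0,0,0,0,0],[12,0,0,0,0,0],[13,0,0,0,0,0],[14,0,0,0,0,0],[14,0,0,0,0,0]],
])

```text
clock: 10.5
tool_pos: [0.4985, 0.0164, 0.0432]
orientation: [-11.4, 90.0, 0.6]
force: [-2.4, 1.2, 9.5]
opening: 0.0004
```

Emit:
carry_out([
  [[1,0,0,0,0,0],[1,0,0,0,0,0]],
])

```text
clock: 10.75
tool_pos: [0.4986, 0.0164, 0.0429]
orientation: [-14.1, 90.0, -2.0]
force: [-5.8, 0.7, 19.5]
opening: 0.0002
```

Emit:
carry_out([
  [[-5,0,0,0,0,0],[-20,0,0,0,0,0],[-50,0,-10,0,0,0],[-80,0,-45,0,0,0],[-90,0,-80,0,0,0],[-90,0,-80,0,0,0],[-90,0,-80,0,0,0]],
])

```text
clock: 11.62
tool_pos: [0.4206, -0.0002, 0.1317]
orientation: [7.9, 89.9, 19.9]
force: [0.5, -0.2, -0.6]
opening: -0.0002
```

```bash
python3 - <<'E'
from h import *; from plant import *
o=get_obs();print(o["clock"],o["tool_pos"],o["force"])
s=snapshot("side");a=s["color"][165:245,240:320,::-1]
s0=ld("side0.npy");d=cv2.absdiff(s["color"],s0["color"]).max(2)
b=s["color"][130:290,150:350,::-1];c=s0["color"][130:290,150:350,::-1]
o_=np.zeros((560,800,3),np.uint8);o_[:400,:400]=cv2.resize(a,(400,400));o_[:280,450:]=cv2.resize(b,(350,280));o_[280:,450:]=cv2.resize(c,(350,280))
cv2.imwrite("pics/b7.png",o_)
E
```

```text
11.625 [ 4.20550526e-01 -2.26576780e-04  1.31691591e-01] [ 0.54076598 -0.17828646 -0.60233912]
```

View pics/b7.png

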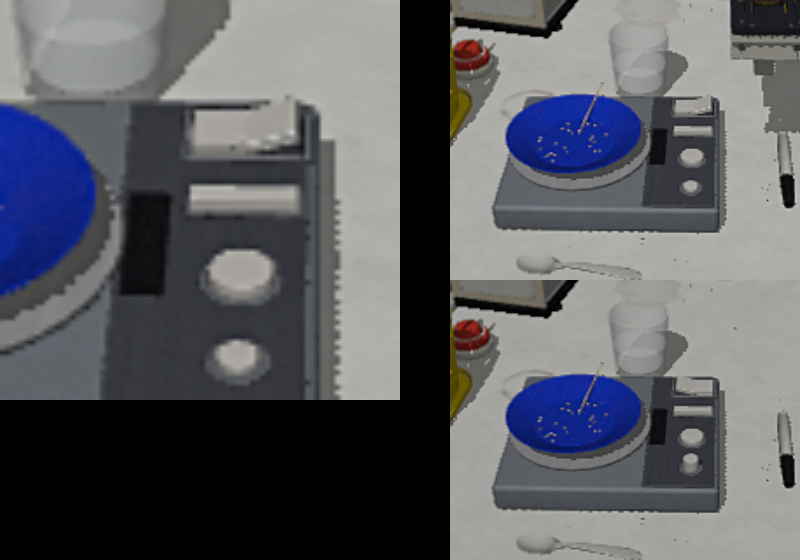

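The pin is down, the rocker is on and the bar key is back up. The saucer, tumbler, spoon and marker sit where they were in the first picture. The arm is clear, so I'm handing in.

```bash
python3 -c "
from plant import *
print(close_job())"
```

```text
the job is handed in; nothing more can be done
None
```

The scale is ready to weigh. With the fingers closed, I pushed the lock pin down, switched the rocker on by its far half, and pressed and released the bar key, in that order. The job was handed in at about 11.7 s of the 38 s allowed.

- **Lock pin:** it met a hard stop at z = 46 mm with 20.6 N, which is its stated fully-down height. The picture afterwards shows it as a low stub.
- **Rocker:** it also met its stop at 46 mm, with 18.6 N. The next picture shows the near half raised and the far half level. I checked this before pressing the bar key.
- **Bar key:** it bottomed at 43 mm with 19.5 N, its full 5 mm of travel. The last picture shows it back up.
- **Everything else:** by eye, the saucer, tumbler, teaspoon and marker look the same as in the first side picture. I did not measure their positions. The round key is up, and the fingers went down only on the other three controls. The arm stood clear, with the force back near zero.

No check failed. The top and side camera fits of the scale's position differed by about 2.6 mm and 0.5°. I used the combined fit, and all three presses landed on target.

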